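# Load the drying pot and hold its bayonet dome half-turned

### The arm

A 7-joint arm with a two-finger parallel gripper is mounted at the origin on the work surface; the furniture and walls round the work are solid. World frame = base frame: x ahead of the robot, y to its left, z up, the work surface at z = 0. Lengths are in m, angles in rad, forces in N, time in s.
With the tool pointing down it reaches from about 0.35 to 0.775 m from the base axis. Payload 3.1 kg.
Tool frame: the origin (TCP) lies at the very end of the fingers, on their centre line; the grasp point (between the pads) lies 19 mm behind it; z points along the fingers, y is the line along which they close (so a half turn about z gives the same grasp; the last joint's range is limited). The gripper opens to 85 mm and grips with 20 to 120 N. Pads are 22 mm wide; open, the fingers measure 114 mm over their backs; the gripper's body (76 mm by 85 mm) begins 54 mm behind the grasp point. The pads swing forward as they close: fully open they stand 13 mm farther back than shut.
Start: joints at [-1.165, 0.311, 0.014, 1.512, -0.004, 1.319, -0.027], TCP at [0.238, 0.496, 0.231] pointing down, gripper open.
Joint ranges: [-2.7, 2.7], [-0.3, 1.91], [-1.27, 1.3], [0.12, 2.57], [-1.44, 4.58], [0.2, 2.03], [-3.05, 3.05]. Speed limits (rad/s): [2.79, 2.79, 3.14, 3.14, 3.14, 3.14, 3.14].

### API

Orientations are given as a rotation vector (axis times angle).
In Python, from workcell import env, set_gripper, solver, status, optics, workorder gives the robot as it stands. Calls block until the motion is done:
- env.move_to(position, orientation): joint-space move of the TCP to a pose.
- env.servo_line(position, orientation=None, max_speed=0.15, threshold=None): straight line of the TCP; orientation=None keeps the orientation; max_speed is the mean speed in m/s. With threshold (N) it stops when the force on the tool has changed by that much, and returns True; else False.
- env.set_joints(angles): joint-space move.
- set_gripper(opening): opening from 0.0 (shut) to 1.0 (fully open); the grip force is fixed at half the most; returns when the fingers have stopped.
- env.dwell(seconds).
- solver.ik(position, orientation): joint angles nearest the present ones, or None.
- status.state(): the state.
- optics.capture(name): name is "side" or "top"; returns the picture (480x640x3 uint8, blue, green, red); there is no depth.
- optics.camera_info(name): a dict with "vertical_fov" (degrees; the focal length in pixels is half the picture's height over the tangent of half this angle, whatever the lens; pixels are square), "cx", "cy" (the principal point, pixels), "R" (3x3) and "t" (3): a world point X has camera coordinates R X + t. Camera axes: x right, y down, z forward; pixel columns grow to the right and rows downward; lengths in m; the calibration is good to about 2 mm. A picture is of the moment at which its call begins. camera_info takes no time and is no camera call.
A pose or a line that the arm cannot do raises env.MotionError and nothing moves.
- workorder.close_job(): hands the job in; it is judged then, once.
The state is a dict: "t": time; "q": joint angles; "qd": joint speeds; "tau": joint torques, N m; "tcp_pos": TCP position; "eef_rot": TCP orientation; "contact_force": force on the tool from outside, world axes, zero at the start; "moment": the same for the moment, N m; "gripper_width": opening from 0.0 (shut) to 1.0 (fully open); "finger_force": force on a finger pad.
Only numpy, scipy, OpenCV 4.12 (cv2) and the standard library are available. Lean on these libraries where they do the work, as an engineer would, in place of code of your own. Each camera call takes 0.05 s, during which the arm holds its last target. There are 200 camera calls.

### The job

Load the small drying pot: put the amber cartridge upright, fully down, into the pocket marked with one dot, and only then the blue cartridge into the pocket marked with two dots. Then set the dome over them, its lugs fully down through the two notches, and turn it clockwise (seen from above) half-way to its lock, until its white stripes stand at the yellow marks; the lock must not click. The dome is sprung back, so finish while still gripping it and holding it there, and leave the jar, the magnifier and the tub of cotton buds where they are.

Things in the scene. Friction and masses are not known exactly. Their poses are not given: they have to be found in the camera images.
- pot: Grey round pot, fixed to the table, 132 mm across, 38 mm high; four feet 5 mm high reach to 79 mm from its axis. Origin: centre of its underside, z up. Inside its aluminium collar a ring groove runs round a white block with two pockets; collar and block tops are at z = 38 mm, groove and pocket floors at z = 16 mm.
- notch (a point): Middle of one of the two notches in the collar, 55 mm from the pot's axis on its +x side, 38 mm high; the other is opposite, at -x. Each is about 17 mm wide and lets a lug of the dome pass down. The collar's opening is 104 mm across, its plate 7 mm thick. Axes of the pot.
- half_mark (a point): Yellow mark on the collar top, 59 mm from the pot's axis, 40 degrees clockwise (from above) of the +x notch: half-way; a second one is opposite. Red marks at 78 degrees: locked. Turning the dome anticlockwise is blocked after a few degrees; clockwise a spring resists from about 3 degrees on (0.1 to 0.25 N m) and turns it back if let go.
- pocket_1 (a point): Mouth centre of the pocket with ONE black dot beside it on the collar: round hole 25 mm across, 22 mm deep, chamfered, in the pot's top (38 mm high), 19 mm from the pot's axis, 50 degrees anticlockwise of its +x. Axes of the pot.
- pocket_2 (a point): Mouth centre of the pocket with TWO black dots beside it on the collar; same size, opposite pocket_1, 38 mm from it. Fingers that close square to the line joining the pockets clear the neighbouring cartridge.
- amber_center (a point): Centre (half-way up) of the amber-orange cartridge: upright cylinder 22 mm across, 60 mm high, chamfered foot, about 60 g, standing loose on the table. In its pocket it stands 38 mm out of the block.
- blue_center (a point): Centre (half-way up) of the blue cartridge; same size and weight as the amber one.
- dome_grip (a point): Centre of the black grip bar on the blue dome (bar 62 mm long along the dome's x, 14 wide, 32 high). The dome is an inverted cup 100 mm across, 73 mm high without the bar, about 0.25 kg, loose on the table, mouth down. This point is 89 mm above its lower rim. Fully down in the pot the rim stands on the groove floor, this point 105 mm above the table.
- dome_lug (a point): Middle of the dome's steel lug on its +x side, 55 mm from its axis and 7 mm above its rim; a second one is opposite, at -x. Each is 11 mm wide, 10 mm high and reaches 58 mm from the axis, with a white stripe above it on the dome. Either lug fits either notch.
- lock (a joint): Sprung lock of the pot (red tab on its side, 65 degrees clockwise of its +x), in m: 0 at rest. From about 55 degrees of dome turn a lug pushes it out, by up to 0.0015; at about 75 degrees it clicks behind the lug.
- jar: Bystander: white jar with a red cap, 55 mm across, 80 mm high. Origin: centre of its underside.
- magnifier: Bystander: black stand magnifier, 43 mm across, 38 mm high. Origin: centre of its underside.
- buds: Bystander: round tub of pink cotton buds, 77 mm across, 80 mm high. Origin: centre of its underside.
- return_ring (a joint): Turn in rad of the sprung ring hidden under the pot's collar: 0 at rest; a lug of the dome carries it along clockwise, about 3 degrees behind the dome's own turn from the notches. Its spring turns it back to 0.

How it is judged:
By the outcome, as a careful person would: the job done as asked, in the order asked, and still so for the second after the job is handed in, while the arm keeps its last pose, push and grip.
It also fails if it takes over 72 s, if anything falls off the work surface, if the arm or the gripper's body presses on something with over 40 N, if the wrist force passes 120 N, or if a joint passes its speed limit or range.

## Working session

There is one attempt and no reset: what is moved stays moved. The work goes in short steps, each a Python script; the robot and the scene stay as the last script left them, time stands still between calls to the robot, and variables do not carry over. Pictures are saved under pics/ and viewed, at most 10 in all, crops included, and the job is handed in when it is done.

```bash
ls; mkdir -p pics
python3 - <<'E'
from workcell import env, set_gripper, solver, status, optics, workorder
import cv2
for n in("top","side"):
    cv2.imwrite(f"pics/{n}0.png",optics.capture(n)); print(n,optics.camera_info(n))
print(status.state())
E
```

```text
pics
top {'vertical_fov': 56.35321363863728, 'cx': 320.1481876260971, 'cy': 231.36499496454664, 'R': array([[ 0.0322871 , -0.99947789,  0.00122242],
       [-0.97910882, -0.03187472, -0.20082312],
       [ 0.20075723,  0.00528711, -0.97962676]]), 't': array([0.03265889, 0.57531892, 1.02786818])}
side {'vertical_fov': 49.748909446965776, 'cx': 318.037950907836, 'cy': 240.2128924141825, 'R': array([[ 0.99961309, -0.0240663 ,  0.01394542],
       [ 0.00307384, -0.40271569, -0.91531996],
       [ 0.02764441,  0.91500868, -0.4024859 ]]), 't': array([-0.56621674,  0.08316708,  1.12113164])}
{'t': 0.1, 'q': array([-1.16469116,  0.31164744,  0.01396813,  1.51286096, -0.00439683,
        1.31920637, -0.02716793]), 'qd': array([ 0.00055757, -0.00408729, -0.00093597, -0.00307633,  0.00085519,
       -0.00026193, -0.00203621]), 'tau': array([ 9.13271324e-04, -3.80850756e+01,  1.46808196e-01, -2.31239909e+01,
        1.23836604e-02,  8.13314226e-03, -2.56143778e-05]), 'tcp_pos': array([0.23784312, 0.49520496, 0.23034312]), 'eef_rot': array([-0.6972589 , -3.06284534,  0.00322945]), 'contact_force': array([ 0.72594222,  0.06167685, -0.01141936]), 'moment': array([ 0.02128787,  0.00484092, -0.00893122]), 'finger_force': 0.0, 'gripper_width': 1.0012766071865817}
```

View pics/top0.png

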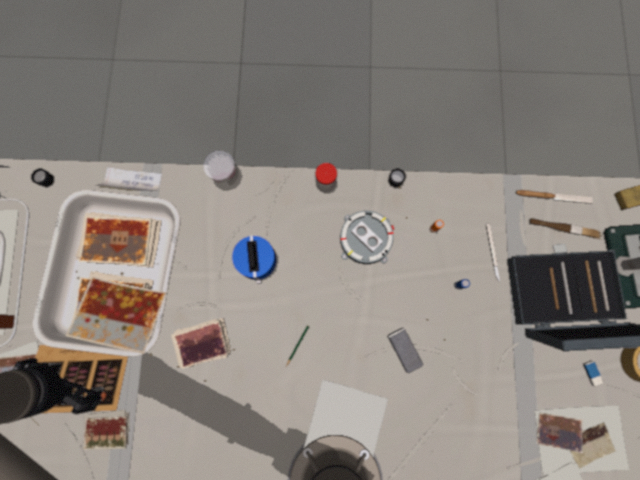

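View pics/side0.png

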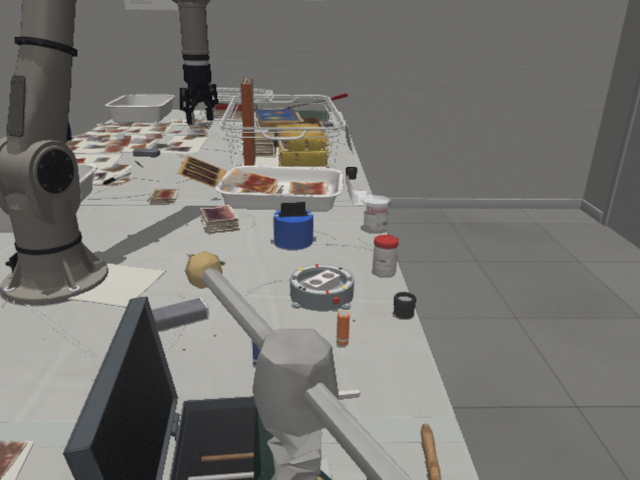

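The top view shows the dome at about (254,258), pot (367,237), amber (437,226) and blue (463,284). The jar is at (326,174), the magnifier at (397,177) and the tub at (219,166). In the side view the blue cartridge is mostly hidden. I'll enlarge these areas next.

Run:
```python
import cv2,numpy as np
t=cv2.imread("pics/top0.png");s=cv2.imread("pics/side0.png")
def crop(im,x,y,w,h,k):
    c=cv2.resize(im[y:y+h,x:x+w],None,fx=k,fy=k,interpolation=cv2.INTER_CUBIC)
    for i in range(0,w,10):
        cv2.putText(c,str(x+i),(i*k,8),0,.3,(0,255,0),1);cv2.line(c,(i*k,10),(i*k,14),(0,255,0),1)
    for j in range(0,h,10):
        cv2.putText(c,str(y+j),(0,j*k+4),0,.3,(0,255,0),1)
    return c
A=np.zeros((600,800,3),np.uint8)
def put(c,x,y): A[y:y+c.shape[0],x:x+c.shape[1]]=c
put(crop(t,336,206,64,64,6),0,0)
put(crop(t,226,230,56,56,6),390,0)
put(crop(t,426,214,20,24,6),0,390);put(crop(t,452,272,22,24,6),130,390)
put(crop(s,284,258,76,54,4),390,345)
put(crop(s,330,304,24,48,4),700,345)
put(crop(s,268,196,52,56,3),265,390)
cv2.imwrite("pics/c1.png",A)
```

```text
(no output)
```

View pics/c1.png

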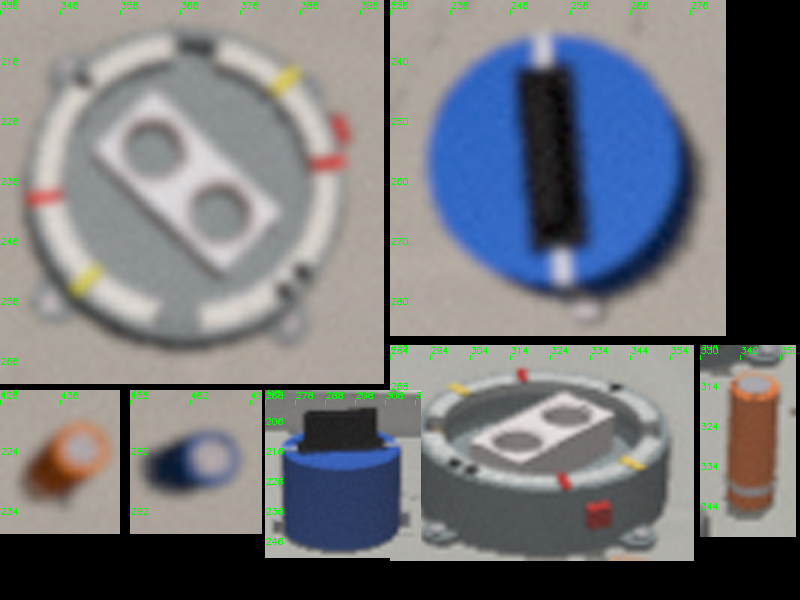

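```bash
cat > h.py <<'E'
import numpy as np, cv2
from scipy.optimize import least_squares
from scipy.spatial.transform import Rotation as Ro
from workcell import env, set_gripper, solver, status, optics, workorder
CI={n:optics.camera_info(n) for n in("top","side")}
def proj(n,X):
    c=CI[n];f=240/np.tan(np.radians(c["vertical_fov"])/2)
    p=np.atleast_2d(X)@np.array(c["R"]).T+c["t"]
    return np.c_[c["cx"]+f*p[:,0]/p[:,2],c["cy"]+f*p[:,1]/p[:,2]]
def ray(n,uv,z):
    c=CI[n];f=240/np.tan(np.radians(c["vertical_fov"])/2);R=np.array(c["R"])
    d=R.T@[(uv[0]-c["cx"])/f,(uv[1]-c["cy"])/f,1];o=-R.T@c["t"]
    return o+d*(z-o[2])/d[2]
def fit(obs,x0):
    "obs: (cam, local xyz, uv); fit x,y,yaw"
    def res(p):
        return np.concatenate([(proj(n,Ro.from_euler("z",p[2]).apply(L)+[p[0],p[1],0])-uv).ravel() for n,L,uv in obs])
    s=least_squares(res,x0,loss="soft_l1"); return s.x,res(s.x).reshape(-1,2)
def down(yaw): return (Ro.from_euler("z",yaw)*Ro.from_euler("x",np.pi)).as_rotvec()
def pol(r,deg,z): return [r*np.cos(np.radians(deg)),r*np.sin(np.radians(deg)),z]
def st(): 
    s=status.state(); print("t%.2f tcp %s F %s g%.3f ff%.1f q7 %.2f"%(s["t"],np.round(s["tcp_pos"],4),np.round(s["contact_force"],1),s["gripper_width"],s["finger_force"],s["q"][6])); return s
E
python3 - <<'E'
from h import *
def T(x,y,ox,oy,k,px=0,py=0): return ((x-px+.5)/k-.5+ox,(y-py+.5)/k-.5+oy)
t=lambda x,y:T(x,y,336,206,6); s=lambda x,y:T(x,y,284,258,4,390,345)
L=dict(p1=pol(.019,50,.038),p2=pol(.019,230,.038),y1=pol(.059,-40,.038),y2=pol(.059,140,.038),r1=pol(.059,-78,.038),r2=pol(.059,102,.038))
ob=dict(p1=(t(155,149),s(567,415)),p2=(t(219,212),s(517,441)),y1=(t(285,81),s(632,462)),y2=(t(87,280),s(457,388)),r1=(t(328,163),s(564,482)),r2=(t(43,198),s(522,375)))
for cams in (("top",),("side",),("top","side")):
    o=[(c,L[k],v[("top","side").index(c)]) for k,v in ob.items() for c in cams]
    p,r=fit(o,[.5,-.1,0]);print("pot",cams,p[:2],np.degrees(p[2]));print(r.round(1).tolist())
d=lambda x,y:T(x,y,226,230,6,390,0); e=lambda x,y:T(x,y,268,196,3,265,390)
o1=[("top",[.031,0,.105],d(543,68)),("top",[-.031,0,.105],d(559,248)),("top",[.050,0,.073],d(541,37)),("top",[-.05,0,.073],d(563,287))]
p,r=fit(o1,[.45,.2,0]);print("dome top",p[:2],np.degrees(p[2]),r.round(1).tolist())
print("dome by side bar", proj("side",[[*p[:2],.105]]), "obs",e(341,410))
a=T(82,448,426,214,6,0,390);b=T(212,458,452,272,6,130,390)
A=ray("top",a,.06);B=ray("top",b,.06);print("amber",A,"blue",B)
a2=T(753,387,330,304,4,700,345);print("amber side",ray("side",a2,.06), "proj foot",proj("top",[[*A[:2],0]]))
for n,uv,z in(("jar",(326,174),.08),("mag",(397,177),.038),("buds",(219,163),.08)):print(n,ray("top",uv,z))
E
```

```text
pot ('top',) [ 0.57115703 -0.06359161] -3.085176933535072
[[-0.3, -0.1], [0.2, 0.1], [-0.0, 0.0], [-0.1, 0.1], [0.1, -0.0], [0.2, -0.1]]
pot ('side',) [ 0.57161685 -0.06686356] -3.0142070779093584
[[-0.2, -0.4], [0.0, -0.6], [-0.1, 0.5], [0.3, 0.5], [0.1, 0.0], [-0.1, -0.0]]
pot ('top', 'side') [ 0.57148558 -0.06428148] -3.0336025036717515
[[-0.0, -0.2], [-0.3, -1.0], [0.4, -0.1], [-0.1, -1.2], [0.3, -0.1], [-0.3, -0.1], [0.2, 0.0], [0.2, -0.0], [0.3, -0.2], [-0.0, -0.6], [0.5, -0.2], [-0.2, -0.5]]
dome top [0.50483767 0.20663576] 8.47996531717259 [[-0.7, 0.5], [-1.1, -2.9], [1.0, 0.3], [0.9, 0.3]]
dome by side bar [[291.75696162 202.01067584]] obs (293.0, 202.33333333333334)
amber [ 0.60315982 -0.2373863   0.06      ] blue [ 0.46035792 -0.29583402  0.06      ]
amber side [ 0.60261913 -0.24169669  0.06      ] proj foot [[433.12176984 228.36940856]]
jar [0.71273826 0.0415175  0.08      ]
mag [ 0.72503392 -0.13872406  0.038     ]
buds [0.73241231 0.3044786  0.08      ]
```

Run:
```python
from h import *
o1=[("top",[.050,0,.073],((541-390+.5)/6-.5+226,(37.5)/6-.5+230)),("top",[-.05,0,.073],((563-390+.5)/6-.5+226,(287.5)/6-.5+230))]
p,r=fit(o1,[.45,.2,0]);print("dome",p[:2],np.degrees(p[2]),r.round(2).tolist())
for nm,P,ys in(("amber",[.603,-.239,.028],(47,-133)),("pot",[.571,-.065,.042],(47,-133)),("blue",[.4605,-.297,.028],(47,-133)),("dome",[.505,.206,.077],(7,187)),("potd",[.571,-.065,.093],(-3,177)),("potd",[.571,-.065,.093],(-43,137))):
    for y in ys:
        q=solver.ik(P,down(np.radians(y))); print(nm,y,None if q is None else np.round(q,2))
```

```text
dome [0.5054184  0.20890448] 8.548968449976947 [[0.0, 0.01], [-0.0, -0.01]]
amber 47 [-0.14  0.82  0.83  1.49 -0.64  1.12  0.06]
amber -133 [ 0.04  0.72  0.49  1.48 -0.37  1.04  3.01]
pot 47 [-0.42  0.63  0.73  1.7  -0.48  1.   -0.27]
pot -133 [-0.14  0.54  0.31  1.69 -0.2   0.94  2.64]
blue 47 [-0.06  0.65  0.86  1.79 -0.59  0.98  0.29]
blue -133 [ 1.26  0.79 -1.08  1.74  0.78  1.1   2.31]
dome 7 [-0.83  0.48  0.55  1.75 -0.29  0.99 -1.61]
dome 187 [-0.54  0.44  0.16  1.74 -0.08  0.97  1.35]
potd -3 [-0.43  0.56  0.74  1.66 -0.42  1.09 -1.19]
potd 177 [-0.29  0.51  0.53  1.65 -0.29  1.06  1.84]
potd -43 [-0.64  0.72  1.12  1.66 -0.69  1.21 -1.67]
potd 137 [-0.34  0.53  0.6   1.65 -0.33  1.07  1.18]
```

Run:
```python
from h import *
o=down(np.radians(47)); A=np.array([.603,-.239])
st(); env.move_to([*A,.13],o); st()
env.servo_line([*A,.028],max_speed=.12); st()
set_gripper(0.0); st()
env.servo_line([*A,.125],max_speed=.15); st()
env.move_to([.571,-.065,.125],o); st()
cv2.imwrite("pics/s1.png",optics.capture("side"));cv2.imwrite("pics/t1.png",optics.capture("top"))
s=cv2.imread("pics/s1.png")[200:340,250:410];t=cv2.imread("pics/t1.png")[180:280,320:420]
A=np.zeros((560,800,3),np.uint8);A[:490,:560]=cv2.resize(s,(560,490),interpolation=2)
A[:240,560:]=cv2.resize(t,(240,240),interpolation=2)
cv2.imwrite("pics/c2.png",A)
```

```text
t0.10 tcp [0.2378 0.4952 0.2303] F [ 0.7  0.1 -0. ] g1.001 ff0.0 q7 -0.03
t3.01 tcp [ 0.6037 -0.2374  0.1299] F [0.7 0.  1. ] g1.003 ff0.0 q7 0.05
t4.01 tcp [ 0.6036 -0.2396  0.029 ] F [-0.2 -0.6  0.4] g0.999 ff0.0 q7 0.11
t4.62 tcp [ 0.6032 -0.2391  0.0283] F [-0.1 -0.1  1.4] g0.233 ff58.7 q7 0.11
t5.42 tcp [ 0.6024 -0.2384  0.1239] F [-0.2  0.1 -1.3] g0.236 ff58.6 q7 0.06
t6.16 tcp [ 0.5706 -0.0655  0.1245] F [-0.8 -0.8 -0.1] g0.235 ff58.6 q7 -0.18
```

View pics/c2.png

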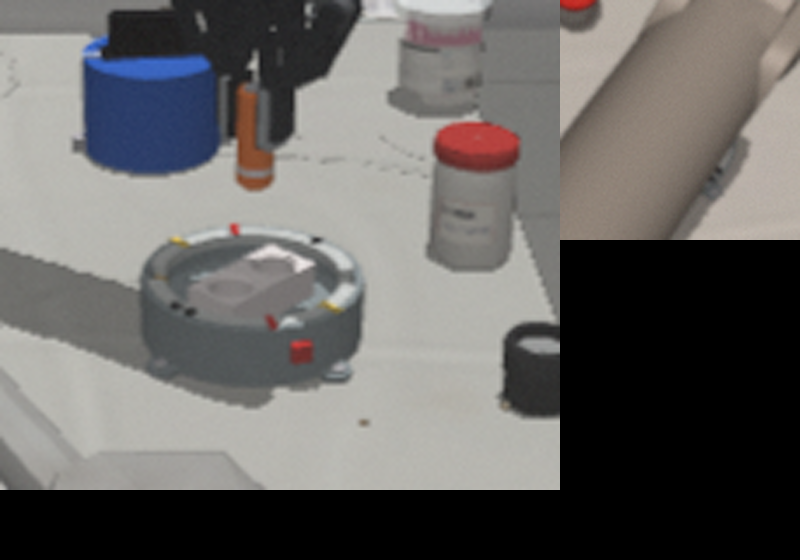

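The side view shows the amber cartridge held upright, foot at crop (255,185), about pixel (322.5,252.5). The top view is hidden by the arm. I'll compare the held position with the nominal one.

Run:
```python
from h import *
s=cv2.imread("pics/s1.png");h=cv2.cvtColor(s,cv2.COLOR_BGR2HSV)
m=((h[...,0]>5)&(h[...,0]<20)&(h[...,1]>140)).astype(np.uint8); m[:220]=0;m[256:]=0;m[:,:310]=0;m[:,340:]=0
for r in range(220,256):
    c=np.flatnonzero(m[r]); 
    if len(c): print(r,c.min(),c.max(),end="; ")
tcp=status.state()["tcp_pos"];print(tcp,Ro.from_rotvec(status.state()["eef_rot"]).as_euler("ZYX",degrees=True))
a=np.linspace(0,2*np.pi,200)
z0=tcp[2]-.0283
for dz,rr in((0,.011),(.03,.011)):
    p=proj("side",np.c_[tcp[0]+rr*np.cos(a),tcp[1]+rr*np.sin(a),0*a+z0+dz]);print(dz,p[:,0].min(),p[:,0].max(),p[:,1].min(),p[:,1].max())
```

```text
225 318 318; 226 318 319; 227 318 322; 228 318 322; 229 318 322; 230 318 322; 231 318 322; 232 318 322; 233 318 322; 234 318 322; 235 318 322; 236 318 322; 237 318 322; 238 318 322; 239 318 322; 240 318 322; 241 318 322; 242 318 322; 243 318 324; 244 318 326; 245 318 326; 246 318 326; 247 320 326; 250 318 318; 251 318 326; 252 320 325; 253 321 323; [ 0.57086637 -0.06746351  0.12504159] [4.68191356e+01 7.49171747e-02 1.79916260e+02]
0 316.2408301357988 327.2295359771153 249.6676419719215 254.3221277307021
0.03 316.43111995732744 327.5493556354938 236.03434001518582 240.47362949621652
```

Run:
```python
from h import *
for i in range(4): st(); env.dwell(.15)
from h import *
yaw=np.radians(-3.05);c=np.array([.5713,-.066])
p1=c+Ro.from_euler("z",yaw).apply(pol(.019,50,0))[:2];print(p1)
env.servo_line([*p1,.106],max_speed=.1); env.dwell(.4); st();st();st()
```

```text
t6.26 tcp [ 0.5709 -0.0675  0.125 ] F [ 0.7  0.1 -0.1] g0.237 ff58.6 q7 -0.18
t6.41 tcp [ 0.571  -0.0671  0.1252] F [-0.  -0.7 -0.7] g0.238 ff58.6 q7 -0.18
t6.56 tcp [ 0.5711 -0.066   0.1251] F [ 0.2 -0.4 -1.2] g0.236 ff58.6 q7 -0.18
t6.71 tcp [ 0.571  -0.0653  0.125 ] F [-0.5 -0.3 -0.6] g0.231 ff58.6 q7 -0.18
[ 0.58427009 -0.05211559]
t7.67 tcp [ 0.5843 -0.0524  0.1063] F [-0.4 -0.  -0.3] g0.238 ff58.6 q7 -0.19
t7.67 tcp [ 0.5843 -0.0524  0.1063] F [-0.4 -0.  -0.3] g0.238 ff58.6 q7 -0.19
t7.67 tcp [ 0.5843 -0.0524  0.1063] F [-0.4 -0.  -0.3] g0.238 ff58.6 q7 -0.19
```

Run:
```python
from h import *
p1=[ 0.58427009, -0.05211559]
env.servo_line([*p1,.071],max_speed=.08);env.dwell(.3);st()
cv2.imwrite("pics/s2.png",optics.capture("side"))
print(env.servo_line([*p1,.050],max_speed=.03,threshold=6)); st()
cv2.imwrite("pics/s3.png",optics.capture("side"))
A=np.hstack([cv2.resize(cv2.imread(f"pics/s{i}.png")[220:310,285:365],(400,450),interpolation=2) for i in(2,3)])
cv2.imwrite("pics/c3.png",A)
```

```text
t8.57 tcp [ 0.5846 -0.0522  0.0715] F [ 0.3 -0.5 -0.4] g0.239 ff58.6 q7 -0.16
False
t9.47 tcp [ 0.5842 -0.052   0.05  ] F [ 0.3 -0.4 -0.9] g0.233 ff58.6 q7 -0.15
```

View pics/c3.png

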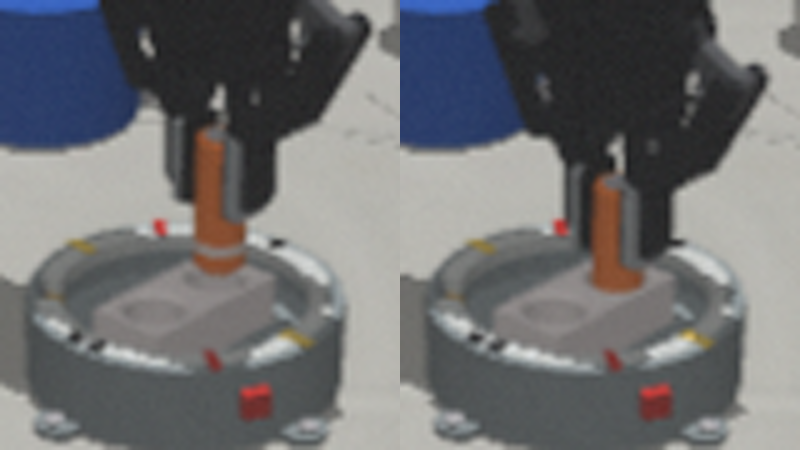

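Amber has entered pocket 1 without contact (crop: foot inside the hole at (620,285)). Next I seat it, release, and fetch blue.

Run:
```python
from h import *
p1=[ 0.58427009, -0.05211559]; o=down(np.radians(47)); B=np.array([.4605,-.297])
print(env.servo_line([*p1,.040],max_speed=.03,threshold=8)); s=st()
set_gripper(1.0); st()
env.servo_line([*p1,.14],max_speed=.2); cv2.imwrite("pics/s4.png",optics.capture("side"))
env.move_to([*B,.13],o); env.dwell(.2);cv2.imwrite("pics/t4.png",optics.capture("top"))
env.servo_line([*B,.028],max_speed=.12); env.dwell(.3);st()
set_gripper(0.0); st()
env.servo_line([*B,.125],max_speed=.15); st()
yaw=np.radians(-3.05);c=np.array([.5713,-.066])
p2=c+Ro.from_euler("z",yaw).apply(pol(.019,230,0))[:2];print(p2)
env.move_to([*p2,.125],o); env.servo_line([*p2,.072],max_speed=.1); env.dwell(.3);st()
cv2.imwrite("pics/s5.png",optics.capture("side"))
A=np.hstack([cv2.resize(cv2.imread(f"pics/s{i}.png")[220:310,285:365],(400,450),interpolation=2) for i in(4,5)])
cv2.imwrite("pics/c4.png",A)
```

```text
True
t9.82 tcp [ 0.5845 -0.0517  0.0443] F [-1.1  0.4  6.4] g0.237 ff59.2 q7 -0.14
t10.47 tcp [ 0.5833 -0.0509  0.043 ] F [ 0.3  0.6 -0.2] g0.998 ff0.0 q7 -0.14
t13.77 tcp [ 0.4608 -0.2972  0.0285] F [0.8 0.2 0.1] g0.996 ff0.0 q7 0.36
t14.38 tcp [ 0.4605 -0.2971  0.0282] F [0.3 0.7 0.6] g0.236 ff58.6 q7 0.36
t15.18 tcp [ 0.4601 -0.2962  0.1241] F [-0.  -1.  -1.4] g0.240 ff58.6 q7 0.28
[ 0.55832991 -0.07988441]
t17.10 tcp [ 0.5588 -0.0799  0.0725] F [ 0.1  0.6 -0.8] g0.239 ff58.6 q7 -0.10
```

View pics/c4.png

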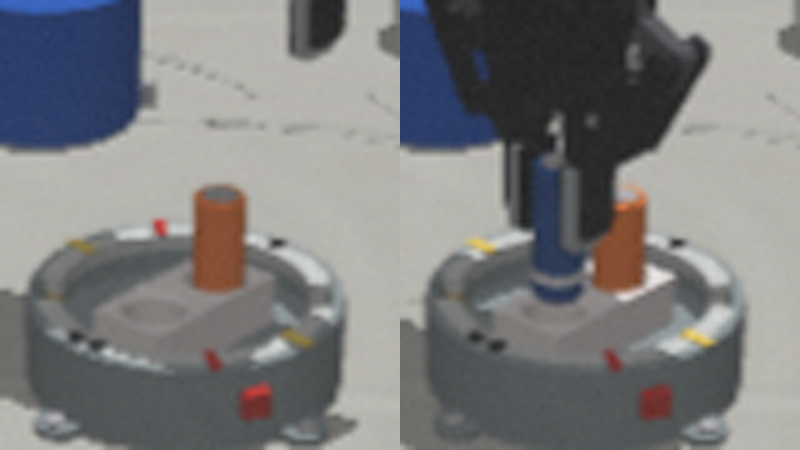

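Amber stands fully seated. Blue's foot is at crop (557,300), over pocket 2 at (553,313). Lowering it.

Run:
```python
from h import *
p2=[ 0.5578, -0.0800]
r=env.servo_line([*p2,.050],max_speed=.03,threshold=6); s=st(); print(r)
if not r:
    print(env.servo_line([*p2,.040],max_speed=.03,threshold=8)); st()
```

```text
t18.03 tcp [ 0.5577 -0.0798  0.0499] F [ 0.6  1.6 -0.8] g0.239 ff58.6 q7 -0.08
False
True
t18.33 tcp [ 0.5583 -0.0796  0.0441] F [-0.5  1.2  5.4] g0.236 ff59.2 q7 -0.08
```

Run:
```python
from h import *
p2=[ 0.5578, -0.0800]
set_gripper(1.0); env.servo_line([*p2,.14],max_speed=.2); st()
for f in("t0","t4"):
    f={"t0":"top0","t4":"t4"}[f]
    t=cv2.imread(f"pics/{f}.png");h=cv2.cvtColor(t,cv2.COLOR_BGR2HSV)
    m=((h[...,0]>95)&(h[...,0]<125)&(h[...,1]>120)&(h[...,2]>120)).astype(np.uint8);k=np.zeros_like(m);k[225:290,225:285]=1;m*=k
    ys,xs=np.nonzero(m);hull=cv2.convexHull(np.c_[xs,ys].astype(np.float32));(cx,cy),rad=cv2.minEnclosingCircle(hull)
    el=cv2.fitEllipse(hull);print(f,"circle",cx,cy,rad,"ell",el, ray("top",(cx,cy),.073),ray("top",el[0],.073))
    # black bar and white stripes
    b=((h[...,2]<60)).astype(np.uint8)*k; mm=cv2.moments(b,True);print("bar",mm["m10"]/mm["m00"],mm["m01"]/mm["m00"],mm["m00"],cv2.minAreaRect(np.argwhere(b)[:,::-1].astype(np.float32)))
    w=((h[...,1]<60)&(h[...,2]>150)).astype(np.uint8); 
    cc=np.zeros_like(m);cv2.circle(cc,(int(cx),int(cy)),20,1,-1);w*=cc
    n,l,stt,cen=cv2.connectedComponentsWithStats(w);print("white",stt[1:,4],cen[1:].round(1).tolist())
s=cv2.imread("pics/side0.png");h=cv2.cvtColor(s,cv2.COLOR_BGR2HSV)
m=((h[...,0]>95)&(h[...,0]<130)&(h[...,1]>120)).astype(np.uint8);m[:190]=0;m[255:]=0;m[:,:260]=0;m[:,325:]=0
rows=[(r,np.flatnonzero(m[r]).min(),np.flatnonzero(m[r]).max()) for r in range(215,240,4)];print(rows)
a=np.linspace(0,2*np.pi,200)
for z in(.073,.03):
    p=proj("side",np.c_[.5054+.05*np.cos(a),.2075+.05*np.sin(a),0*a+z]);print("side pred",p[:,0].min(),p[:,0].max(),p[:,1].min(),p[:,1].max())
    p=proj("top",np.c_[.5054+.05*np.cos(a),.2075+.05*np.sin(a),0*a+z]);print("top pred",p[:,0].min(),p[:,0].max(),p[:,1].min(),p[:,1].max())
```

```text
t19.62 tcp [ 0.5572 -0.0795  0.1392] F [-0.2  0.3 -0.7] g0.997 ff0.0 q7 -0.15
top0 circle 253.15908813476562 256.5303039550781 20.88805389404297 ell ((252.99925231933594, 256.4877014160156), (40.82609176635742, 41.334781646728516), 52.485595703125) [0.50512409 0.20748277 0.073     ] [0.50521329 0.20786659 0.073     ]
bar 252.4351851851852 255.81944444444446 216.0 ((252.3999786376953, 255.7999725341797), (28.160207748413086, 7.641989231109619), 83.9909896850586)
white [12 11] [[251.0, 238.5], [254.1, 273.4]]
t4 circle 253.15908813476562 256.5303039550781 20.88805389404297 ell ((253.05517578125, 256.54052734375), (40.90401840209961, 41.340232849121094), 75.4660873413086) [0.50512409 0.20748277 0.073     ] [0.50509177 0.20772666 0.073     ]
bar 252.4904761904762 255.74761904761905 210.0 ((252.52474975585938, 255.7475128173828), (28.06005096435547, 7.4627790451049805), 84.2894058227539)
white [12 11] [[251.0, 238.5], [254.1, 273.4]]
[(215, np.int64(307), np.int64(312)), (219, np.int64(274), np.int64(311)), (223, np.int64(275), np.int64(311)), (227, np.int64(275), np.int64(311)), (231, np.int64(275), np.int64(311)), (235, np.int64(275), np.int64(311)), (239, np.int64(275), np.int64(311))]
side pred 272.0224175909188 312.0482802995972 207.10211405581913 221.35762161445487
top pred 231.98212667824765 274.3215409771013 235.64934244407334 277.5747661181018
side pred 272.39358105087763 311.890975417902 222.51962671782334 237.6929970797533
top pred 235.33519272474774 276.05294709500384 238.96908851442188 279.3368560653942
```

Run:
```python
from h import *
cv2.imwrite("pics/s6.png",optics.capture("side"))
D=np.array([.506,.2075]); o=down(np.radians(188.5))
env.move_to([*D,.16],o); env.dwell(.2); st()
env.servo_line([*D,.077],max_speed=.1); env.dwell(.3); st()
set_gripper(0.0); env.dwell(.2); st()
env.servo_line([*D,.19],max_speed=.12); st()
o2=down(np.radians(176.95)); C=[.571,-.066]
env.move_to([*C,.19],o2); env.dwell(.5); s=st()
print(s["q"].round(2))
env.servo_line([*C,.155],max_speed=.08); env.dwell(.5);st()
cv2.imwrite("pics/s7.png",optics.capture("side")); cv2.imwrite("pics/t7.png",optics.capture("top"))
A=np.zeros((600,800,3),np.uint8)
A[:360,:320]=cv2.resize(cv2.imread("pics/s6.png")[220:310,285:365],(320,360),interpolation=2)
A[:600,320:800]=cv2.resize(cv2.imread("pics/s7.png")[195:315,275:371],(480,600),interpolation=2)
A[360:600,:320]=cv2.resize(cv2.imread("pics/t7.png")[200:275,320:420],(320,240),interpolation=2)
cv2.imwrite("pics/c5.png",A)
```

```text
t21.32 tcp [0.5063 0.2064 0.1598] F [ 0.5  0.1 -0.7] g0.999 ff0.0 q7 1.48
t22.60 tcp [0.5063 0.2077 0.0775] F [-0.5 -0.3  0.6] g0.996 ff0.0 q7 1.53
t23.45 tcp [0.5058 0.2075 0.0768] F [-0.6  0.8 -1.9] g0.153 ff61.4 q7 1.53
t24.54 tcp [0.5053 0.2073 0.1891] F [-0.1 -0.3 -2.5] g0.151 ff61.3 q7 1.47
t26.12 tcp [ 0.571  -0.0658  0.1901] F [ 0.8 -0.3 -1.9] g0.150 ff61.3 q7 1.85
[-0.4   0.44  0.69  1.53 -0.29  1.27  1.85]
t27.21 tcp [ 0.5711 -0.066   0.1552] F [ 1.1  0.3 -2.4] g0.151 ff61.2 q7 1.86
```

View pics/c5.png

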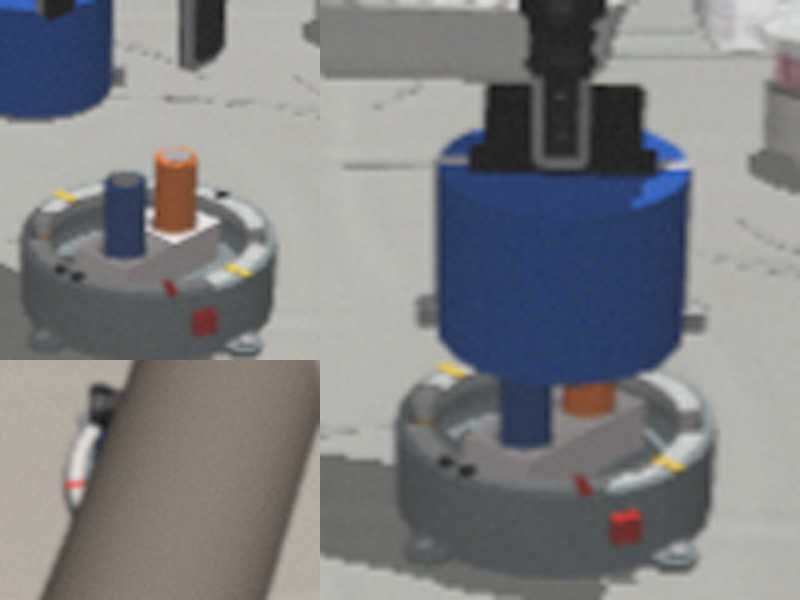

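Both cartridges stand seated. The dome hangs level above the pot, with edges at crop 437 and 690 (centre 563.5) against the pot's 397 and 716 (centre 556.5). The pads' centre is at 560. I'll quantify this with projections.

Run:
```python
from h import *
s=cv2.imread("pics/s7.png");h=cv2.cvtColor(s,cv2.COLOR_BGR2HSV)
m=((h[...,0]>95)&(h[...,0]<130)&(h[...,1]>120))
for r in range(232,268,6): c=np.flatnonzero(m[r,340-60:430])+280; print(r,c.min(),c.max(),end="; ")
for r in (288,294,300):  # pot body edges by gradient
    g=np.abs(np.diff(s[r].astype(float).mean(1))); print("pot",r,[ (i,int(g[i])) for i in range(345-65,430) if g[i]>14])
a=np.linspace(0,2*np.pi,400)
def pr(x,y,R,z): p=proj("side",np.c_[x+R*np.cos(a),y+R*np.sin(a),0*a+z]);return p[:,0].min().round(2),p[:,0].max().round(2)
for z in(.09,.12,.14):print("dome",z,pr(.571,-.066,.05,z),proj("side",[[.571,-.116,z]]))
for z in(.03,.02,.01):print("pot",z,pr(.571,-.066,.066,z),proj("side",[[.571,-.132,z]]))
```

```text
232 299 347; 238 299 347; 244 299 347; 250 299 346; 256 299 346; 262 300 346; pot 288 [(300, 17), (302, 21), (305, 34), (306, 17), (338, 21), (339, 21), (340, 24), (342, 28), (346, 19), (347, 35), (348, 25), (352, 38), (353, 47), (354, 16), (406, 25), (407, 37)]
pot 294 [(289, 14), (352, 60), (353, 44), (394, 40), (395, 59), (411, 30), (412, 23)]
pot 300 [(350, 25), (351, 51), (352, 26), (392, 37), (393, 82), (400, 26), (401, 28), (405, 14), (409, 16), (410, 39), (411, 19), (415, 41), (416, 33)]
dome 0.09 (np.float64(296.82), np.float64(346.62)) [[322.51878731 265.85071915]]
dome 0.12 (np.float64(296.78), np.float64(347.17)) [[322.79428016 251.6981079 ]]
dome 0.14 (np.float64(296.76), np.float64(347.54)) [[322.98173512 242.06817654]]
pot 0.03 (np.float64(289.09), np.float64(353.37)) [[322.24349724 297.24320522]]
pot 0.02 (np.float64(289.13), np.float64(353.17)) [[322.15509819 301.71556559]]
pot 0.01 (np.float64(289.17), np.float64(352.97)) [[322.06740222 306.1523555 ]]
```

Dome sits about 1.8 mm towards +x of the TCP, so I'll correct for that and lower it.

Run:
```python
from h import *
C=[.5692,-.0663]
env.servo_line([*C,.122],max_speed=.06); env.dwell(.3); st()
r=env.servo_line([*C,.089],max_speed=.025,threshold=8); s=st(); print(r, s["moment"].round(2))
cv2.imwrite("pics/s8.png",optics.capture("side"))
cv2.imwrite("pics/c6.png",cv2.resize(cv2.imread("pics/s8.png")[210:315,275:371],(549,600),interpolation=2))
```

```text
t28.31 tcp [ 0.5695 -0.0664  0.1224] F [-1.   0.1 -2.8] g0.149 ff61.2 q7 1.88
t28.88 tcp [ 0.5695 -0.066   0.1142] F [-1.1 -0.   4.6] g0.151 ff62.2 q7 1.89
True [-0.2   0.3  -0.04]
```

View pics/c6.png

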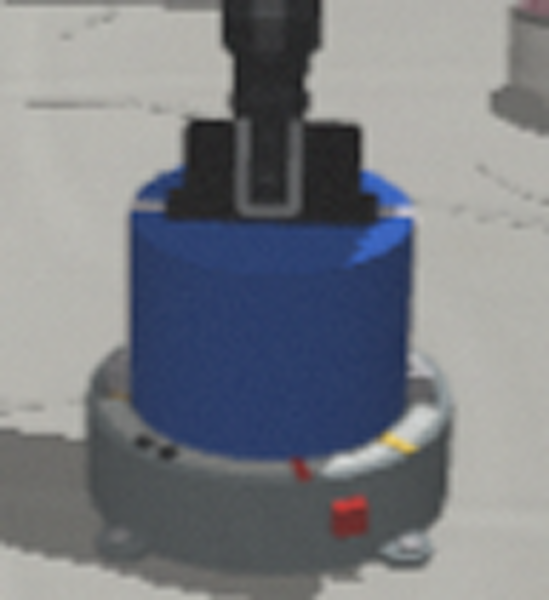

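The dome rim is on the collar (TCP 0.1142, rim about 0.037). The moment suggests contact on the -x,-y side. I'll step the dome towards +x,+y and try again.

```bash
cat > tryd.py <<'E'
from h import *
def attempt(C,yaw=176.95,z0=.1175):
    o=down(np.radians(yaw))
    env.servo_line([*C,z0],o,max_speed=.03); env.dwell(.25)
    m0=np.mean([status.state()["moment"]],0)
    r=env.servo_line([*C,.089],o,max_speed=.02,threshold=8); s=st()
    print(np.round(C,4),r,"dM",(s["moment"]-m0).round(2)); return s["tcp_pos"][2],s["moment"]-m0
E
python3 - <<'E'
from tryd import *
C=np.array([.5692,-.0663])+[.0010,.0008]
z,m=attempt(C)
if .1<z<.1175:
    n=np.array([m[1],-m[0]]);n/=np.linalg.norm(n);z,m=attempt(C+.001*n)
E
```

```text
t30.63 tcp [ 0.5701 -0.0648  0.0927] F [-0.4 -0.1  5.2] g0.151 ff62.2 q7 1.90
[ 0.5702 -0.0655] True dM [-0.18  0.12 -0.03]
```

Fully down (TCP 0.0927, expected 0.093). Next I turn clockwise in steps about the dome axis.

```bash
cat >> tryd.py <<'E'
def turn(ang,z=.0922,Cd=np.array([.572,-.0653])):
    th=np.radians(-3.05-ang)
    P=Cd-.0018*np.array([np.cos(th),np.sin(th)])
    env.servo_line([*P,z],down(th+np.pi),max_speed=.02)
    s=status.state(); y=Ro.from_rotvec(s["eef_rot"]).as_euler("ZYX",degrees=True)[0]
    print(ang,"turned %.1f"%((176.95-y)%360),"t%.2f"%s["t"],s["tcp_pos"].round(4),"F",s["contact_force"].round(1),"Mz %.2f"%s["moment"][2],"g%.3f ff%.1f"%(s["gripper_width"],s["finger_force"])); return s
E
python3 - <<'E'
from tryd import *
for a in (3,8,14,20):
    s=turn(a)
    if np.linalg.norm(s["contact_force"])>25: break
E
```

```text
3 turned 2.9 t30.90 [ 0.5706 -0.0646  0.0927] F [-1.2  2.9  4.8] Mz -0.11 g0.154 ff62.2
8 turned 7.9 t31.15 [ 0.5707 -0.064   0.0927] F [-1.6  2.9  5.6] Mz -0.07 g0.154 ff62.3
14 turned 13.8 t31.41 [ 0.571  -0.064   0.0927] F [-0.7  3.1  5.6] Mz 0.01 g0.154 ff62.3
20 turned 19.8 t31.67 [ 0.5709 -0.0637  0.0927] F [-0.8  3.1  4.4] Mz 0.15 g0.151 ff62.3
```

Run:
```python
from tryd import *
for a in (26,32,37,40): s=turn(a)
env.dwell(.6); s=turn(40)
for n in("side","top"): cv2.imwrite(f"pics/{n}9.png",optics.capture(n))
A=np.zeros((600,800,3),np.uint8)
A[:,:480]=cv2.resize(cv2.imread("pics/side9.png")[230:305,290:350],(480,600),interpolation=2)
A[:300,480:]=cv2.resize(cv2.imread("pics/top9.png")[205:275,330:405],(320,300),interpolation=2)
cv2.imwrite("pics/c7.png",A)
```

```text
26 turned 25.8 t31.93 [ 0.5709 -0.0631  0.0928] F [-0.8  2.9  6.2] Mz 0.14 g0.153 ff62.4
32 turned 31.7 t32.18 [ 0.5709 -0.0631  0.0927] F [-1.8  2.7  4.8] Mz 0.17 g0.153 ff62.5
37 turned 36.7 t32.43 [ 0.5709 -0.0632  0.0927] F [-1.3  3.2  6. ] Mz 0.20 g0.152 ff62.5
40 turned 39.8 t32.68 [ 0.5708 -0.0635  0.0927] F [-1.3  2.9  5.9] Mz 0.20 g0.149 ff62.4
40 turned 39.8 t33.53 [ 0.5708 -0.0636  0.0927] F [-0.6  3.1  5.4] Mz 0.22 g0.152 ff62.4
```

View pics/c7.png

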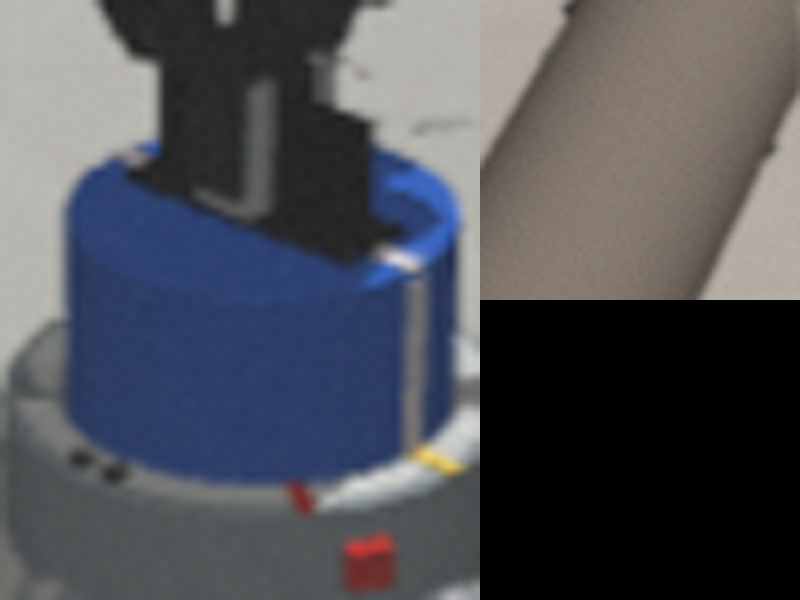

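The front stripe meets the collar at crop (412,450), right at the inner end of the yellow mark (418,453). One quick numeric check, then I'll hand in.

Run:
```python
from tryd import *
c=np.array([.5715,-.0668,0])
for a in(36,38,40,42,44): print(a,proj("side",[c+pol(.05,-a-3.05,.040)]).round(2), "obs",(290+412.5/8-.5,230+448/8-.5))
print("yellow",proj("side",[c+pol(.059,-43.05,.038)]).round(2),"obs",(290+440/8-.5,230+462/8-.5))
st(); print(workorder.close_job())
```

```text
36 [[341.51 284.36]] obs (341.0625, 285.5)
38 [[340.99 284.69]] obs (341.0625, 285.5)
40 [[340.45 285.  ]] obs (341.0625, 285.5)
42 [[339.88 285.3 ]] obs (341.0625, 285.5)
44 [[339.29 285.6 ]] obs (341.0625, 285.5)
yellow [[343.93 287.39]] obs (344.5, 287.25)
t33.63 tcp [ 0.5708 -0.0635  0.0927] F [-1.6  2.8  5.8] g0.157 ff62.4 q7 1.29
the job is handed in; nothing more can be done
None
```

Job handed in at 33.6 s: amber went into pocket 1, then blue into pocket 2, both fully down. The dome is fully down, turned about 40° clockwise with its front stripe at the yellow mark (the rear pair was out of view). It is still gripped there, well short of where the lock engages; I took no final picture of the jar, magnifier or tub, but nothing was moved near them.

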